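Index the satellite turntable one click and pin it

ROBOT

A 6-joint arm with a two-finger parallel gripper is mounted at the origin on the work surface. World frame = base frame: x ahead of the robot, y to its left, z up, the work surface at z = 0. Lengths are in mm, angles in degrees, forces in N, time in s.
With the tool pointing down it reaches from about 300 to 850 mm from the base axis. Payload 4.2 kg.
Tool frame: the origin (TCP) lies between the finger pads; the fingertips stand 22 mm ahead of it and the grasp point (between the pads) lies 3 mm ahead of it; z points along the fingers, y is the direction in which the jaws open and shut (so a half turn about z gives the same grasp; the last joint's range is limited). The gripper opens to 91 mm and grips with 3 to 60 N. Pads are 32 mm wide; open, the fingers measure 118 mm over their backs; the gripper's body (76 mm by 178 mm) begins 60 mm behind the grasp point.
Start: joints at [-72.422, 18.312, 89.639, -0, 72.044, -1.146], TCP at [184.586, -544.581, 235.976] pointing down, gripper open.
Joint ranges: [-177.97, 177.97], [-48.28, 115.42], [12.27, 149.76], [-77.06, 257.06], [2.81, 150.46], [-146.56, 146.56]. Speed limits (degrees/s): [147.25, 147.25, 180, 180, 180, 180].

INTERFACE

Orientations are given as [roll, pitch, yaw] about the fixed x, y, z axes, in that order (R = Rz(yaw) Ry(pitch) Rx(roll)).
In Python, from workcell import * gives the robot as it stands.
- The arm moves only by the shell command python3 -m jog 'ROWS' [OPENING] [FORCE]. ROWS is text: rows parted by semicolons, each of 6 numbers parted by spaces: the shift along the tool's x, y, z in units of 0.5 m (1.0 is 0.5 m), then the turn, a rotation vector about the tool's x, y, z in units of pi/2 rad (1.0 is pi/2 rad). A call has 1 to 20 rows; each row is the pose to reach, as a shift and turn from the pose measured when the call began, along the tool's axes at that moment; what a row does not reach only later rows make up. A row lasts 1/12 s, in which the tool goes at most 41.7 mm and 7.16 degrees, less where a joint would pass 70% of its speed; a pose out of reach is approached as far as the arm can. A call with a number of a shift or a turn outside -1 to 1 is refused whole. A call with a gripper value outside its range is refused whole. OPENING is the opening, from -1 (shut) to 1 (fully open), set as the call begins (- or left out, the last holds). The fingers move at their own pace and stop on an object; FORCE is the grip in N (left out, the last holds). Time passes only in rows, so rows that repeat a pose let the fingers close. It gives the time, the measured TCP pose, the force and the opening at its end, in the units of the state.
- state(): the state, without advancing time (a new reading comes with each control period).
- grab_frame(name): name is "scene" or "top" or "wrist"; returns the picture (480x640x3 uint8, red, green, blue); there is no depth.
- calibration(name): a dict with "mtx" (3x3 intrinsics, pixels), "distortion" ([k1, k2, p1, p2, k3] as OpenCV has them; the pictures are not rectified), "rvec" (rotation vector, rad) and "tvec" (3), from world to camera coordinates, as OpenCV has them. Camera axes: x right, y down, z forward; pixel columns grow to the right and rows downward; lengths in mm; the calibration is good to about 2 mm. A picture is of the moment at which its call begins: read the wrist's pose just before it. calibration takes no time and is no camera call; for the wrist camera it gives the pose at the moment of the call.
- job_done(): hands the job in, once; it reports no verdict.
Trained networks look in the newest picture that a camera, given by its name, has taken for a name from the list of things; names that differ only in an ending like _2 or _b are one class to them, and where a whole thing is asked for, a point or a joint stands for the part that bears it (a point fixed in the world has none). Each returns a list of dicts, best first, with "confidence" (0 to 1); they miss things now and then, are a little off and sometimes report something else, mostly with a low value. They report only what shows in the picture. A call takes as long as a camera call.
- spot_in(query, camera): "rect" ([left, top, right, bottom] in pixels, round what is visible of it).
- tip_of(query, camera): "location" ([column, row] in pixels: a listed point, or the origin of a listed thing).
The state is a dict: "time_s": time; "qpos": joint angles; "qvel": joint speeds; "effort": joint torques, N m; "ee_pos": TCP position; "ee_rot": TCP orientation; "force": force on the tool from outside, world axes, zero at the start; "torque": the same for the moment, N m; "gripper_width": finger opening in mm.
Only numpy, scipy, OpenCV 4.12 (cv2) and the standard library are available. Lean on these libraries where they do the work, as an engineer would, in place of code of your own. Each camera call takes 0.05 s, during which the arm holds its last target. There are 200 camera calls.

TASK

Gently push the turntable that carries the satellite module round by one click, to the stop where the hole in its projecting tab lies over the hole in the dark lock block. Then take the lock pin out of its parking block and push it down through the tab into the lock block, firmly past the stiff catch, until its collar sits flush on the tab, and let go. Do not touch the module, and leave the bottle, the tray and the screwdriver where they are.

Things in the scene. Friction and masses are not known exactly. Their poses are not given: they have to be found in the camera images.
- base: fixed base: white foot plate 8 mm thick (to 200 mm along +x, 120 mm along -x, 160 mm to either side) with a grey drum of radius 100 mm; origin on the turntable's upright axis at bench level. Its x axis points midway between lock block and parking block, which stand on the foot plate 45 degrees to either side of it; which is left and which right varies.
- disc: turntable: aluminium disc, radius 130 mm, 12 mm thick (top 74 mm above the bench), free to turn without end; origin on its axis at its underside, x axis through push post and tab. The tab is a flat arm of the same thickness, 36 mm wide, reaching 190 mm from the axis. Eight click stops 45 degrees apart; it starts in the one midway between lock and parking block.
- push_post (a point): middle of the upright steel post for pushing the disc: 14 mm diameter, 74 to 112 mm above the bench, 115 mm from the axis, in line with the tab's hole. A click resists with up to 7 N here in its first half (a few N more if fast: the bearing is damped); past half-way the disc snaps to the next stop by itself, resting within 1 mm of it at the tab's hole.
- tab_hole (a point): centre of the upper mouth of the through hole near the tab's end: 12 mm wide with a 2 mm chamfer, 170 mm from the axis, 74 mm above the bench, 12 mm deep.
- lock_hole (a point): centre of the mouth of the hole in the dark steel lock block (44 mm square, top 60 mm above the bench, 2 mm below the tab): 12 mm wide, 2 mm chamfer, 170 mm from the turntable's axis. 18 mm down it sits a stiff catch, which the pin's nose must push down 12 mm further with about 7 N (more if fast); it stays where it is pushed.
- pin_grip (a point): middle of the steel lock pin's upright round grip (22 mm diameter, from 6 to 44 mm above the collar's underside), 27 mm above the collar's underside; z up along the pin. Collar 28 mm diameter, 6 mm thick. The pin, about 0.12 kg, starts standing loosely in the white parking block (34 mm square, top 60 mm above the bench, hole 13 mm wide, 170 mm from the axis), collar on the block.
- pin_tip (a point): end of the pin's nose, 44 mm below the collar's underside and 71 mm below the middle of the grip. The shank is 10 mm in diameter, its last 7 mm tapering to 5 mm. With the collar flush on the tab this point lies 30 mm below the lock block's top.
- module_foot (a point): half-built satellite module, black, 98 x 98 mm and 60 mm high, bolted in the middle of the disc (its top 134 mm above the bench), delicate, not to be touched; this point is the centre of its underside, sides along the disc's x and y.
- bottle: white bottle with a cap, 56 mm diameter, 130 mm high, standing on the bench at the left; origin at the centre of its underside. Bystander.
- tray: black divided parts tray 110 x 80 x 28 mm on the bench at the right; origin at the centre of its underside. Bystander.
- driver: screwdriver with black handle, 160 mm long, lying on the bench at the right; origin at its middle, x axis towards its tip. Bystander.

How it is judged (in metres and radians):
On the way:
1. the turntable rests at the stop with the tab's hole over the lock block's hole, the pin not yet in it (horizontal distance between tab_hole and lock_hole below 0.003 m and angular speed of disc below 0.1 rad/s and distance between pin_tip and lock_hole above 0.04 m), for 0.3 s.
At the end, for the whole second after the job is handed in: The tab's hole is over the lock block's hole within 3 mm; the pin stands upright (within 0.08 rad) through both, its nose within 3 mm of the hole's axis and at least 28 mm below the lock block's top (collar on the tab within 2 mm); all at rest and released (horizontal distance between each of tab_hole, pin_tip and lock_hole below 0.003 m and z of pin_tip in the frame of lock_hole below -0.028 m and angle between pin_grip's own z axis and vertical below 0.08 rad and angular speed of disc below 0.05 rad/s); the robot touches nothing.
It fails at once if the turntable was whipped round (over 2.5 rad/s) (angular speed of disc above 2.5 rad/s).
It fails at once if the satellite module was touched (contact force between anything else and disc_c0 above 2 N).
It fails at once if the bottle was disturbed (distance of bottle from where it was at the start of the episode above 0.03 m).
It fails at once if the tray was disturbed (distance of tray from where it was at the start of the episode above 0.03 m).
It fails at once if the screwdriver was disturbed (distance of driver from where it was at the start of the episode above 0.03 m).
It also fails if it takes over 59 s, if anything falls off the work surface, if the arm or the gripper's body presses on something with over 40 N, if the wrist force passes 120 N, or if a joint passes its speed limit or range.

## Working session

There is one attempt and no reset: what is moved stays moved. The work goes in short steps, Python scripts to look and compute and a shell command to move; the robot and the scene stay as the last step left them, time stands still between calls to the robot, and variables do not carry over. Pictures are saved under pics/ and viewed, about 8 in all and at most 12, crops included, and the job is handed in when it is done.

```bash
mkdir -p pics
python3 - <<'E'
from workcell import *
import cv2
print(state())
for c in ["scene","top","wrist"]:
    im=grab_frame(c); cv2.imwrite(f"pics/{c}0.png",im[:,:,::-1])
    for q in ["base","push_post","tab_hole","lock_hole","pin_grip","pin_tip","module_foot","disc","bottle","tray","driver"]:
        r=tip_of(q,c)[:2]; print(c,q,[([round(v,1) for v in d["location"]],round(d["confidence"],2)) for d in r])
E
```

```text
{'time_s': 0.0, 'qpos': array([-7.24241031e+01,  1.83513691e+01,  8.97082121e+01, -1.71028263e-03,
        7.20426730e+01, -1.14539836e+00]), 'qvel': array([-0.04133053,  0.00965606, -0.11041877, -0.01973593, -0.16281176,
        0.02537504]), 'effort': array([-7.87259942e-04, -4.12466168e+01, -2.31975996e+01,  7.28312368e-02,
        4.55176283e-02, -1.51940289e-04]), 'ee_pos': array([ 184.40825412, -544.12420404,  235.11073173]), 'ee_rot': array([-1.79897734e+02, -4.18323132e-04,  1.87218236e+01]), 'force': array([-0.15004789, -1.28364555,  0.16698847]), 'torque': array([ 0.02931019, -0.025652  ,  0.00298641]), 'gripper_width': 90.96850586390707}
scene base [([289.3, 273.1], 0.55)]
scene push_post [([340.7, 251.3], 0.78)]
scene tab_hole [([363.5, 271.4], 0.66)]
scene lock_hole [([300.5, 303.6], 0.59)]
scene pin_grip [([375.7, 228.2], 0.62)]
scene pin_tip []
scene module_foot []
scene disc [([288.9, 245.9], 0.94)]
scene bottle [([364.3, 221.8], 0.93)]
scene tray [([158.4, 344.5], 0.87)]
scene driver [([222.6, 388.1], 0.72)]
top base [([328.2, 253.7], 0.64)]
top push_post [([312.7, 187.9], 0.85), ([254.9, 208.4], 0.73)]
top tab_hole [([301.6, 169.0], 0.79)]
top lock_hole [([368.4, 171.5], 0.79)]
top pin_grip [([252.2, 207.2], 0.64), ([313.5, 192.5], 0.51)]
top pin_tip [([333.1, 250.4], 0.15)]
top module_foot [([478.3, 230.6], 0.51)]
top disc [([332.6, 247.6], 0.9)]
top bottle [([208.4, 291.7], 0.77)]
top tray [([474.7, 232.2], 0.92)]
top driver [([447.3, 160.0], 0.59)]
wrist base []
wrist push_post []
wrist tab_hole []
wrist lock_hole []
wrist pin_grip []
wrist pin_tip []
wrist module_foot []
wrist disc []
wrist bottle []
wrist tray []
wrist driver []
```

```bash
cat > h.py <<'E'
from workcell import *
import cv2, numpy as np
from scipy.spatial.transform import Rotation as Ro
def cam(c):
    k=calibration(c); return [np.array(k[n],float) for n in("mtx","distortion","rvec","tvec")]
def atz(c,px,z,k=None):
    K,d,r,t=k or cam(c); R=cv2.Rodrigues(r)[0]; t=t.ravel()
    n=cv2.undistortPoints(np.array([[px]],float),K,d).ravel()
    v=R.T@np.array([*n,1]); o=-R.T@t
    return o+v*(z-o[2])/v[2]
def proj(c,P,k=None):
    K,d,r,t=k or cam(c); return cv2.projectPoints(np.array(P,float).reshape(-1,3),r,t,K,d)[0].reshape(-1,2)
def totool(p,yawdir=None):
    s=state(); R=Ro.from_euler('xyz',s["ee_rot"],degrees=True)
    return R.inv().apply(np.array(p)-s["ee_pos"])/500
E
python3 - <<'E'
from h import *
pts={"top":dict(push_post=(312.7,187.9,93),tab_hole=(301.6,169,74),lock_hole=(368.4,171.5,60),pin_grip=(252.2,207.2,87),disc=(332.6,247.6,62),base=(328.2,253.7,0),bottle=(208.4,291.7,0),tray=(474.7,232.2,0),driver=(447.3,160,10)),
"scene":dict(push_post=(340.7,251.3,93),tab_hole=(363.5,271.4,74),lock_hole=(300.5,303.6,60),pin_grip=(375.7,228.2,87),disc=(288.9,245.9,62),bottle=(364.3,221.8,0),tray=(158.4,344.5,0))}
for c,d in pts.items():
    for n,(u,v,z) in d.items(): print(c,n,atz(c,(u,v),z).round(1))
E
```

```text
top push_post [617.7  -7.   93. ]
top tab_hole [660.2  13.7  74. ]
top lock_hole [ 655.2 -118.7   60. ]
top pin_grip [584.3 110.3  87. ]
top disc [504.8 -42.9  62. ]
top base [498.8 -35.8   0. ]
top bottle [427.  211.6   0. ]
top tray [ 535.6 -341.1    0. ]
top driver [ 687.8 -290.1   10. ]
scene push_post [606.7   3.7  93. ]
scene tab_hole [661.   15.9  74. ]
scene lock_hole [ 654.8 -118.3   60. ]
scene pin_grip [576.4 115.   87. ]
scene disc [495.9 -44.2  62. ]
scene bottle [437.2 201.6   0. ]
scene tray [ 543.2 -345.9    0. ]
```

View pics/top0.png

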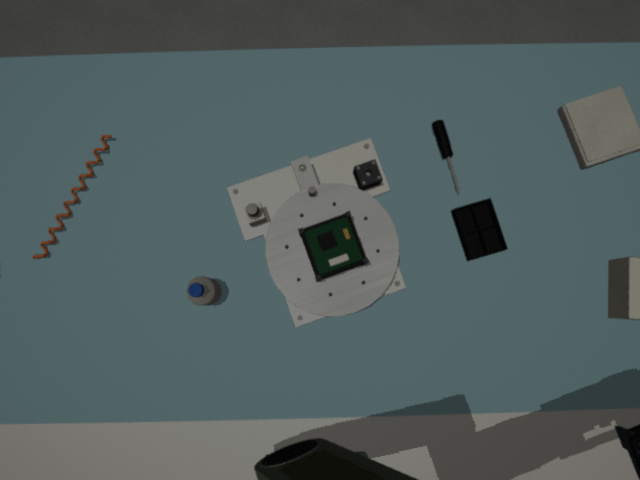

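View pics/scene0.png

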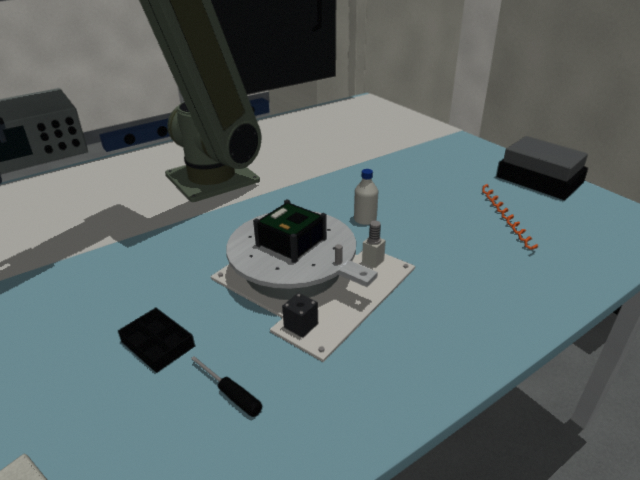

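```bash
cat >> h.py <<'E'
def rel(base,r,ang,z): # base=(x,y,yawdeg)
    a=np.radians(base[2]+ang); return np.array([base[0]+r*np.cos(a),base[1]+r*np.sin(a),z])
E
python3 - <<'E'
from h import *
from scipy.optimize import least_squares
obs={"top":[((312.7,187.9),115,0,93),((301.6,169),170,0,74),((368.4,171.5),170,-45,60),((332.6,247.6),0,0,62),((328.2,253.7),0,0,0),((252.2,207.2),170,45,87)],
"scene":[((340.7,251.3),115,0,93),((363.5,271.4),170,0,74),((300.5,303.6),170,-45,60),((288.9,245.9),0,0,62),((375.7,228.2),170,45,87)]}
ks={c:cam(c) for c in obs}
def f(p): return np.concatenate([(proj(c,rel(p,r,a,z),ks[c])[0]-u) for c in obs for u,r,a,z in obs[c]])
s=least_squares(f,[500,-43,19.6],loss="soft_l1"); print(s.x, f(s.x).reshape(-1,2).round(1).tolist())
b=s.x
post=rel(b,115,0,93); t=np.radians(b[2]); start=post+35*np.array([-np.sin(t),np.cos(t),0])
print("post",post,"start",start,"lock",rel(b,170,-45,60),"pin",rel(b,170,45,87))
print(totool([*start[:2],235]))
E
```

```text
[502.86023682 -40.37282856  18.06942928] [[-1.1, 2.9], [0.7, -2.2], [-0.7, 0.4], [-1.3, 1.0], [2.2, -2.0], [-0.4, 2.3], [-1.9, 2.9], [-0.3, 1.6], [0.4, -0.3], [3.4, 1.0], [-0.3, 1.3]]
post [612.18859331  -4.70336728  93.        ] start [601.33267031  28.57048034  93.        ] lock [ 654.42475712 -117.36760883   60.        ] pin [579.85501709 111.19169173  87.        ]
[ 1.15735346 -0.81809589  0.00188041]
```

```bash
R="0"; python3 -m jog '0.6 -0.42 0 0 0 0;0.6 -0.42 0 0 0 0;0.6 -0.42 0 0 0 0;0.6 -0.42 0 0 0 0;0.6 -0.42 0 0 0 0;0.6 -0.42 0 0 0 0;0.6 -0.42 0 0 0 0;0.6 -0.42 0 0 0 0;0.6 -0.42 0 0 0 0' -1 20
python3 -c "
from h import *
print(totool([601.3,28.6,235]))"
```

```text
time_s: 2.55
ee_pos: [402.5, -246.9, 236.2]
ee_rot: [180.0, -0.1, 18.8]
force: [-0.7, -0.5, -0.4]
gripper_width: 34.1
[ 0.55385685 -0.39374738  0.00294445]
```

```bash
python3 -m jog '0.55 -0.4 0 0 0 0;0.55 -0.4 0 0 0 0;0.55 -0.4 0 0 0 0;0.55 -0.4 0 0 0 0;0.55 -0.4 0 0 0 0;0.55 -0.4 0 0 0 0;0.55 -0.4 0 0 0 0;0.55 -0.4 0 0 0 0;0.55 -0.4 0 0 0 0;0.55 -0.4 0 0 0 0;0.55 -0.4 0 0 0 0;0.55 -0.4 0 0 0 0'
python3 - <<'E'
from h import *
print(state()["ee_pos"],state()["ee_rot"]); k=cam("wrist"); im=grab_frame("wrist"); cv2.imwrite("pics/w1.png",im[:,:,::-1])
for q,z in [("push_post",93),("tab_hole",74),("lock_hole",60),("pin_grip",87),("module_foot",74)]:
    print(q,[(d["location"],round(d["confidence"],2),atz("wrist",d["location"],z,k).round(1)) for d in tip_of(q,"wrist")[:2]])
E
```

```text
time_s: 3.55
ee_pos: [597.6, 29.7, 236.4]
ee_rot: [180.0, 0.0, 18.7]
force: [0.8, 0.4, -0.2]
gripper_width: 0.3
[597.55637867  29.67595208 236.42263916] [1.79967970e+02 1.52593291e-02 1.87231954e+01]
push_post [([372.5, 230.2], 0.92, array([609.3,  -3.3,  93. ]))]
tab_hole [([378.2, 158.7], 0.71, array([661. ,   9.2,  74. ]))]
lock_hole [([513.7, 210.9], 0.77, array([ 655.9, -117.9,   60. ]))]
pin_grip [([221.3, 214.7], 0.61, array([581.5, 112.6,  87. ]))]
module_foot []
```

View pics/w1.png

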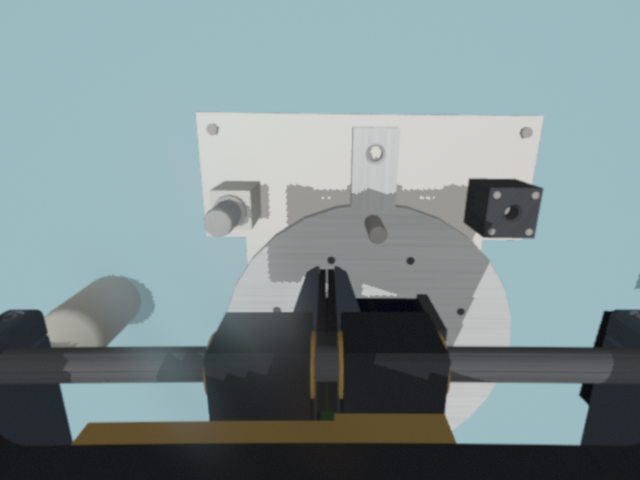

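```bash
python3 -m jog '0 0 0.08 0 0 0;0 0 0.16 0 0 0;0 0 0.249 0 0 0;0 0 0.249 0 0 0;0 0 0.249 0 0 0;0 0 0.249 0 0 0'
python3 -m jog '0.003 0.01 0 0 0 0;0.003 0.018 0 0 0 0;0.003 0.025 0 0 0 0;0.003 0.031 0 0 0 0;0.004 0.038 0 0 0 0.02;0.005 0.045 0 0 0 0.04;0.006 0.052 0 0 0 0.06;0.006 0.059 0 0 0 0.08;0.006 0.066 0 0 0 0.1;0.006 0.073 0 0 0 0.115;0.006 0.08 0 0 0 0.13;0.006 0.087 0 0 0 0.15;0.005 0.094 0 0 0 0.17;0.004 0.101 0 0 0 0.19;0.003 0.108 0 0 0 0.21;0.002 0.115 0 0 0 0.23;0 0.122 0 0 0 0.25;-0.002 0.13 0 0 0 0.27;-0.003 0.137 0 0 0 0.29;-0.005 0.144 0 0 0 0.31'
python3 - <<'E'
from h import *
print(state()["force"])
k=cam("wrist"); im=grab_frame("wrist"); cv2.imwrite("pics/w2.png",im[:,:,::-1])
for q,z in [("push_post",93),("tab_hole",74),("lock_hole",60),("pin_grip",87)]:
    print(q,[(np.round(d["location"],1),round(d["confidence"],2),atz("wrist",d["location"],z,k).round(1)) for d in tip_of(q,"wrist")[:2]])
im=grab_frame("scene")
for q,z in [("push_post",93),("tab_hole",74)]:
    print(q,[(np.round(d["location"],1),round(d["confidence"],2),atz("scene",d["location"],z).round(1)) for d in tip_of(q,"scene")[:2]])
E
```

```text
time_s: 4.35
ee_pos: [599.7, 29.9, 114.2]
ee_rot: [179.9, -0.2, 18.7]
force: [-0.1, -0.2, 0.5]
gripper_width: 0.6
time_s: 6.02
ee_pos: [621.1, -34.2, 115.1]
ee_rot: [-179.4, -0.3, -9.4]
force: [0.4, 14.2, 1.3]
gripper_width: 0.6
[ 0.35685239 14.23890164  1.3181169 ]
push_post [(array([359.6, 306.2]), 0.94, array([615.8, -48. ,  93. ]))]
tab_hole [(array([353. , 187.7]), 0.92, array([670.4, -53.8,  74. ]))]
lock_hole [(array([478.6, 191.3]), 0.97, array([ 655.1, -119. ,   60. ]))]
pin_grip [(array([ 78.6, 404.2]), 0.76, array([579.1, 111.3,  87. ]))]
push_post [(array([316.4, 264.5]), 0.89, array([614.2, -56.7,  93. ]))]
tab_hole [(array([333.3, 287.8]), 0.94, array([666.8, -56.8,  74. ]))]
```

```bash
python3 -m jog '0 0.006 0 0 0 0.02;-0.001 0.012 0 0 0 0.03;-0.002 0.018 0 0 0 0.05;-0.003 0.022 0 0 0 0.06;-0.003 0.022 0 0 0 0.06;-0.003 0.022 0 0 0 0.06'
python3 - <<'E'
from h import *
print(state()["force"])
k=cam("wrist"); im=grab_frame("wrist"); cv2.imwrite("pics/w3.png",im[:,:,::-1])
for q,z in [("push_post",93),("tab_hole",74),("lock_hole",60),("pin_grip",87)]:
    print(q,[(np.round(d["location"],1),round(d["confidence"],2),atz("wrist",d["location"],z,k).round(1)) for d in tip_of(q,"wrist")[:2]])
E
```

```text
time_s: 6.92
ee_pos: [616.6, -51.0, 114.3]
ee_rot: [180.0, -0.2, -14.6]
force: [0.3, -0.2, -0.4]
gripper_width: 0.6
[ 0.34311605 -0.23343009 -0.40330326]
push_post [(array([365.7, 297. ]), 0.6, array([614.2, -68.5,  93. ]))]
tab_hole [(array([368.1, 178. ]), 0.93, array([666.4, -83.5,  74. ]))]
lock_hole [(array([433.6, 178.9]), 0.78, array([ 654.9, -117.3,   60. ]))]
pin_grip [(array([ 59.8, 426.8]), 0.61, array([578.1, 111.2,  87. ]))]
```

```bash
python3 -m jog '0 -0.02 -0.04 0 0 0;0 -0.03 -0.1 0 0 0;0 -0.03 -0.18 0 0 -0.08;0 -0.05 -0.24 0 0 -0.16;0 -0.1 -0.24 0 0 -0.24;0 -0.15 -0.24 0 0 -0.32;0 -0.18 -0.24 0 0 -0.4;0 -0.18 -0.24 0 0 -0.48;0 -0.18 -0.24 0 0 -0.48;0 -0.18 -0.24 0 0 -0.48' 0.2 20
python3 - <<'E'
from h import *
from scipy.optimize import least_squares
k=cam("wrist"); im=grab_frame("wrist"); cv2.imwrite("pics/w4.png",im[:,:,::-1])
for q,z in [("push_post",93),("tab_hole",74),("lock_hole",60),("pin_grip",87)]:
    print(q,[(np.round(d["location"],1),round(d["confidence"],2),atz("wrist",d["location"],z,k).round(1)) for d in tip_of(q,"wrist")[:2]])
im=grab_frame("scene")
for q,z in [("push_post",93),("tab_hole",74),("pin_grip",87)]:
    print(q,[(np.round(d["location"],1),round(d["confidence"],2),atz("scene",d["location"],z).round(1)) for d in tip_of(q,"scene")[:2]])
E
```

```text
time_s: 8.0
ee_pos: [638.9, 36.7, 234.2]
ee_rot: [179.8, -0.1, 28.4]
force: [0.1, -0.2, 0.1]
gripper_width: 54.6
push_post [(array([439. , 331.1]), 0.76, array([607.5, -87.4,  93. ]))]
tab_hole [(array([488.3, 284.3]), 0.58, array([ 658.9, -110.3,   74. ]))]
lock_hole [(array([485.8, 284.2]), 0.93, array([ 655.5, -116.8,   60. ]))]
pin_grip [(array([208. , 251.7]), 0.56, array([577.6, 112.2,  87. ]))]
push_post [(array([297.2, 267.7]), 0.64, array([602. , -90.1,  93. ]))]
tab_hole [(array([304.2, 295. ]), 0.55, array([ 653.3, -109.2,   74. ]))]
pin_grip [(array([375.9, 229.2]), 0.73, array([579.5, 112.9,  87. ]))]
```

View pics/w4.png

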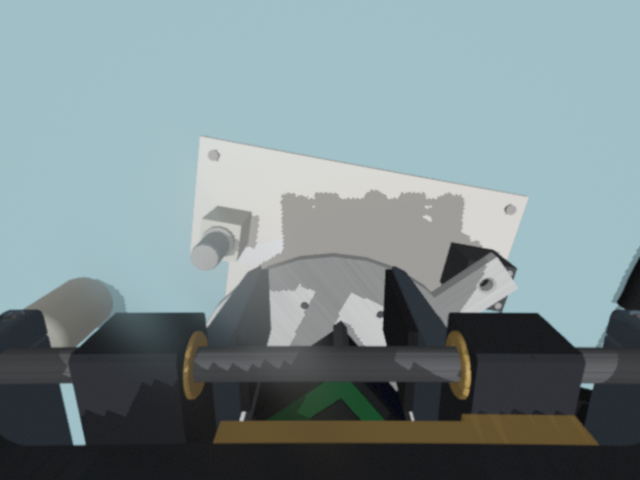

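```bash
python3 -m jog '-0.01 -0.06 0 0 0 -0.08;-0.02 -0.12 0 0 0 -0.16;-0.034 -0.189 0.03 0 0 -0.24;-0.034 -0.189 0.07 0 0 -0.32;-0.034 -0.189 0.07 0 0 -0.39;-0.034 -0.189 0.07 0 0 -0.39;-0.034 -0.189 0.07 0 0 -0.39'
python3 - <<'E'
from h import *
k=cam("wrist"); im=grab_frame("wrist"); cv2.imwrite("pics/w5.png",im[:,:,::-1])
for q,z in [("push_post",93),("tab_hole",74),("lock_hole",60),("pin_grip",87)]:
    print(q,[(np.round(d["location"],1),round(d["confidence"],2),atz("wrist",d["location"],z,k).round(1)) for d in tip_of(q,"wrist")[:2]])
for c in ("top","scene"):
  im=grab_frame(c); cv2.imwrite(f"pics/{c}5.png",im[:,:,::-1])
  for q,z in [("push_post",93),("tab_hole",74),("pin_grip",87)]:
    print(c,q,[(np.round(d["location"],1),round(d["confidence"],2),atz(c,d["location"],z).round(1)) for d in tip_of(q,c)[:2]])
im=cv2.imread("pics/scene5.png")[180:340,230:430]; im=cv2.resize(im,None,fx=3,fy=3,interpolation=2)
im2=cv2.imread("pics/w5.png"); cv2.imwrite("pics/v5.png",np.hstack([im[:480],im2])[:,:])
v=cv2.imread("pics/v5.png"); cv2.imwrite("pics/v5.png",cv2.resize(v,(800,int(v.shape[0]*800/v.shape[1]))))
print(totool([579,111.9,92]))
E
```

```text
time_s: 9.03
ee_pos: [579.4, 111.3, 199.4]
ee_rot: [179.7, -0.1, 63.5]
force: [0.7, 0.4, -0.4]
gripper_width: 54.5
push_post []
tab_hole []
lock_hole [(array([121. , 190.5]), 0.67, array([458.6, 208.6,  60. ])), (array([328.7, 244.4]), 0.43, array([577.5, 102.1,  60. ]))]
pin_grip [(array([326.9, 243.9]), 0.7, array([580.3, 111.1,  87. ]))]
top push_post [(array([357.5, 193.2]), 0.67, array([605.2, -92.6,  93. ]))]
top tab_hole [(array([368.6, 172.6]), 0.56, array([ 649.6, -117.5,   74. ]))]
top pin_grip [(array([256.5, 209.2]), 0.47, array([580.2, 102.1,  87. ]))]
scene push_post [(array([293.4, 269. ]), 0.95, array([601.3, -97.7,  93. ]))]
scene tab_hole [(array([302.4, 296.2]), 0.67, array([ 654.1, -113.4,   74. ]))]
scene pin_grip [(array([376.8, 227.7]), 0.58, array([576.2, 118. ,  87. ]))]
[ 0.00083201 -0.00166691  0.21416124]
```

View pics/v5.png

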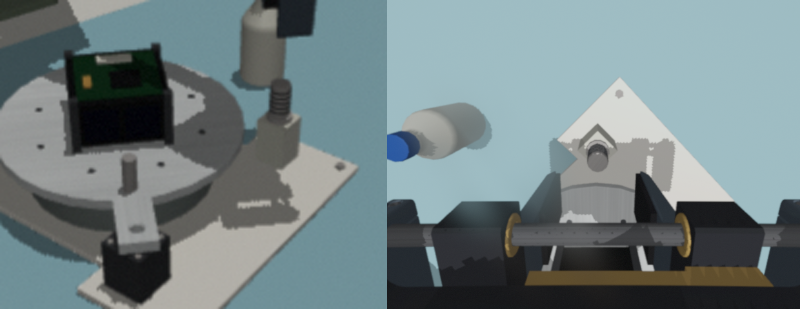

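```bash
python3 -m jog '0.001 -0.001 0.05 0 0 0;0.001 -0.001 0.1 0 0 0;0.001 -0.001 0.15 0 0 0;0.001 -0.001 0.19 0 0 0;0.001 -0.001 0.213 0 0 0;0.001 -0.001 0.213 0 0 0;0.001 -0.001 0.213 0 0 0;0.001 -0.001 0.213 0 0 0'
python3 -m jog '0 0 0 0 0 0;0 0 0 0 0 0;0 0 0 0 0 0;0 0 0 0 0 0;0 0 0 0 0 0;0 0 0 0 0 0;0 0 0 0 0 0;0 0 0 0 0 0' -1 55
python3 -c "
from h import *
s=state();print(s['ee_pos'],s['ee_rot'],s['force'],s['torque'])"
```

```text
time_s: 10.35
ee_pos: [580.1, 112.0, 93.6]
ee_rot: [179.7, -0.1, 63.6]
force: [0.6, -0.1, 1.2]
gripper_width: 54.3
time_s: 11.02
ee_pos: [580.2, 112.0, 93.9]
ee_rot: [179.7, -0.1, 63.6]
force: [-1.1, -1.2, 2.7]
gripper_width: 21.0
[580.15930698 111.97288778  93.87409992] [ 1.79685232e+02 -1.24129945e-01  6.36307587e+01] [-1.12486072 -1.18197477  2.6955812 ] [-0.02177029  0.08643692  0.03449582]
```

```bash
python3 -m jog '0 0 -0.05 0 0 0;0 0 -0.1 0 0 0;0 0 -0.15 0 0 0;-0.02 0.02 -0.15 0 0 0.08;-0.05 0.05 -0.15 0 0 0.16;-0.08 0.08 -0.15 0 0 0.24;-0.11 0.11 -0.15 0 0 0.32;-0.14 0.14 -0.15 0 0 0.4;-0.17 0.17 -0.15 0 0 0.48;-0.2 0.2 -0.15 0 0 0.56;-0.23 0.23 -0.15 0 0 0.64;-0.26 0.26 -0.15 0 0 0.72;-0.29 0.29 -0.15 0 0 0.8;-0.32 0.32 -0.15 0 0 0.88;-0.345 0.339 -0.15 0 0 0.96;-0.345 0.339 -0.15 0 0 1;-0.345 0.339 -0.15 0 0 1;-0.345 0.339 -0.15 0 0 1;-0.345 0.339 -0.15 0 0 1'
python3 - <<'E'
from h import *
s=state(); print(s["ee_pos"],s["ee_rot"],s["force"],s["gripper_width"])
for c in ("wrist","top","scene"):
  k=cam(c); im=grab_frame(c); cv2.imwrite(f"pics/{c}6.png",im[:,:,::-1])
  z0=s["ee_pos"][2]
  for q,z in [("tab_hole",74),("lock_hole",60),("pin_grip",z0-7),("pin_tip",z0-78),("push_post",93)]:
    print(c,q,[(np.round(d["location"],1),round(d["confidence"],2),atz(c,d["location"],z,k).round(1)) for d in tip_of(q,c)[:2]])
a=cv2.imread("pics/wrist6.png")[120:480,160:500]; b=cv2.imread("pics/scene6.png")[180:330,230:380]
b=cv2.resize(b,(360,360),interpolation=2); cv2.imwrite("pics/v6.png",np.hstack([a,b]))
E
```

```text
time_s: 12.6
ee_pos: [654.7, -117.3, 169.1]
ee_rot: [-179.9, -0.3, -26.2]
force: [-0.7, -0.3, -0.7]
gripper_width: 21.3
[ 654.7350697  -117.29536813  169.13725583] [-179.87593498   -0.27318403  -26.24656519] [-0.6705249  -0.34090256 -0.7127026 ] 21.265081458782987
wrist tab_hole [(array([329.5, 255.2]), 0.76, array([ 651.6, -116.2,   74. ]))]
wrist lock_hole [(array([331.2, 245.5]), 0.65, array([ 653. , -118.2,   60. ]))]
wrist pin_grip [(array([326.8, 321.1]), 0.82, array([ 652.6, -114.7,  162.1]))]
wrist pin_tip [(array([323.1, 263.3]), 0.91, array([ 654.1, -112.8,   91.1]))]
wrist push_post []
top tab_hole []
top lock_hole []
top pin_grip [(array([373. , 158.3]), 0.36, array([ 654.6, -116.9,  162.1]))]
top pin_tip []
top push_post []
scene tab_hole [(array([301.7, 296. ]), 0.76, array([ 653. , -114.1,   74. ]))]
scene lock_hole [(array([302.4, 302.3]), 0.58, array([ 653.8, -113.8,   60. ])), (array([297.2, 251.6]), 0.47, array([520. , -39.7,  60. ]))]
scene pin_grip [(array([298. , 253.6]), 0.77, array([ 648.9, -115.1,  162.1]))]
scene pin_tip [(array([296.9, 288.5]), 0.83, array([ 648.9, -120.6,   91.1])), (array([220.5, 390.2]), 0.38, array([ 770.5, -320.2,   91.1]))]
scene push_post [(array([296.8, 268. ]), 0.79, array([602.3, -91.2,  93. ]))]
```

View pics/v6.png

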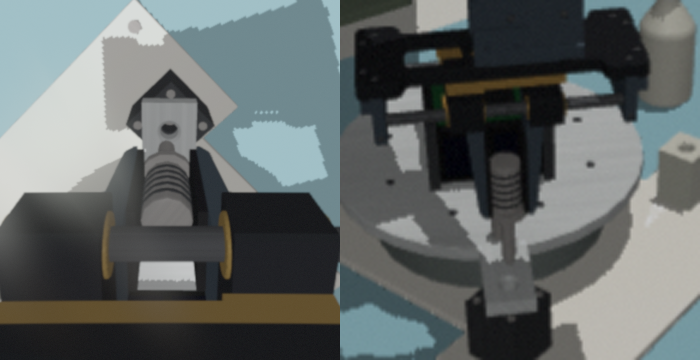

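Run:
```python
from h import *
k=cam("wrist"); s=state(); p=s["ee_pos"]; R=Ro.from_euler('xyz',s["ee_rot"],degrees=True)
tip=p+R.apply([0,0,77.9]); print("tip exp",tip.round(1),proj("wrist",tip,k).round(1))
for z in (74,): print("hole if (655.2,-118):",proj("wrist",[[655.2,-118,z],[665.2,-118,z],[655.2,-108,z]],k).round(1))
a=cv2.imread("pics/wrist6.png")[225:285,295:365]; cv2.imwrite("pics/v7.png",cv2.resize(a,None,fx=9,fy=9,interpolation=cv2.INTER_CUBIC))
```

```text
tip exp [ 655.4 -117.9   91.5] [[328.9 259. ]]
hole if (655.2,-118): [[329.1 250.1]
 [322.4 237.2]
 [315.7 256.4]]
```

View pics/v7.png

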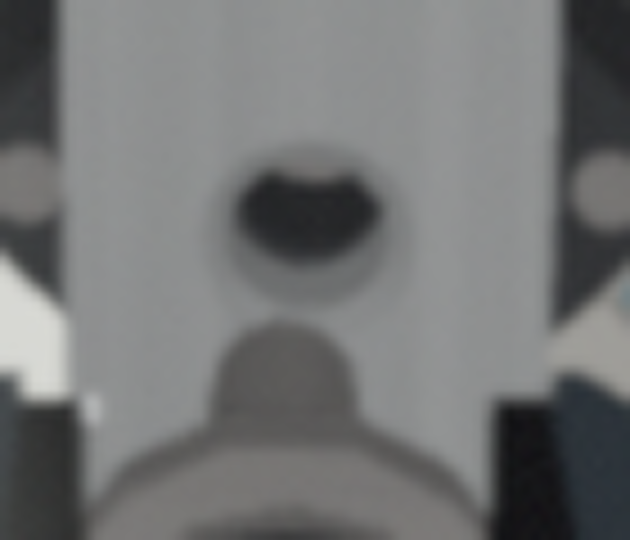

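Run:
```python
from h import *
k=cam("wrist"); s=state(); p=s["ee_pos"]; R=Ro.from_euler('xyz',s["ee_rot"],degrees=True)
a=np.linspace(0,2*np.pi,73)
for off in ([0,0],[-3,0],[0,-2]):
  print(off)
  for n,r,h in (("nose",2.5,77.9),("shoulder",5,70.9),("collar low",14,33.9),("collar up",14,27.9)):
    c=np.c_[off[0]+r*np.cos(a),off[1]+r*np.sin(a),0*a+h]; u=(proj("wrist",p+R.apply(c),k)-[295,225])*9
    print(n,"top",u[u[:,1].argmin()].round(),"x",u[:,0].min().round(),u[:,0].max().round())
c=np.array([655.2,-118,74])+np.c_[8*np.cos(a),8*np.sin(a),0*a]; u=(proj("wrist",c,k)-[295,225])*9
print("hole",u.min(0),u.max(0))
```

```text
[0, 0]
nose top [305. 272.] x 269.0 341.0
shoulder top [306. 273.] x 231.0 380.0
collar low top [310. 348.] x 64.0 555.0
collar up top [311. 388.] x 58.0 563.0
[-3, 0]
nose top [305. 313.] x 269.0 341.0
shoulder top [306. 315.] x 231.0 380.0
collar low top [310. 398.] x 65.0 554.0
collar up top [311. 439.] x 59.0 562.0
[0, -2]
nose top [276. 272.] x 240.0 312.0
shoulder top [276. 273.] x 201.0 350.0
collar low top [274. 348.] x 29.0 520.0
collar up top [274. 388.] x 21.0 527.0
hole [198.58885381 122.10886212] [415.35514444 327.27503982]
```

```bash
python3 -m jog '0.005 0.0035 0.01 0 0 0;0.005 0.0035 0.022 0 0 0;0.005 0.0035 0.028 0 0 0;0.005 0.0035 0.028 0 0 0;0.005 0.0035 0.028 0 0 0;0.005 0.0035 0.028 0 0 0'
python3 - <<'E'
from h import *
k=cam("wrist"); s=state(); p=s["ee_pos"]; R=Ro.from_euler('xyz',s["ee_rot"],degrees=True); print(p,s["ee_rot"],s["force"])
im=grab_frame("wrist"); im2=grab_frame("scene")
ks=cam("scene"); q=proj("scene",[p+R.apply([0,0,77.9]),[655.2,-118,74]],ks); print("scene exp tip, hole",q)
c=proj("wrist",[[655.2,-118,74]],k)[0].astype(int); x0,y0=c[0]-35,c[1]-25
a=cv2.resize(im[y0:y0+60,x0:x0+66,::-1],None,fx=6,fy=6,interpolation=2)
x1,y1=290-20,270; b=cv2.resize(im2[y1:y1+45,x1:x1+50,::-1],None,fx=8,fy=8,interpolation=2)
cv2.imwrite("pics/v8.png",np.hstack([a,b])); print(x0,y0,x1,y1)
an=np.linspace(0,2*np.pi,73)
for n,r,h in (("nose",2.5,77.9),("collar up",14,27.9)):
    u=(proj("wrist",p+R.apply(np.c_[r*np.cos(an),r*np.sin(an),0*an+h]),k)-[x0,y0])*6; print(n,u[u[:,1].argmin()].round())
u=(proj("wrist",np.array([655.2,-118,74])+np.c_[8*np.cos(an),8*np.sin(an),0*an],k)-[x0,y0])*6; print("hole",u.min(0),u.max(0))
E
```

```text
time_s: 14.0
ee_pos: [656.6, -120.5, 155.4]
ee_rot: [-179.9, -0.3, -26.4]
force: [0.1, 0.3, -1.3]
gripper_width: 20.8
[ 656.59976644 -120.51666404  155.4098268 ] [-179.87316427   -0.31674332  -26.36780139] [ 0.05729641  0.25447312 -1.25834996]
scene exp tip, hole [[299.76353101 297.12760052]
 [300.50459636 297.53595474]]
291 236 270 270
nose [227. 115.]
collar up [231. 193.]
hole [137.22060017  79.37001206] [289.14463467 221.91861193]
```

View pics/v8.png

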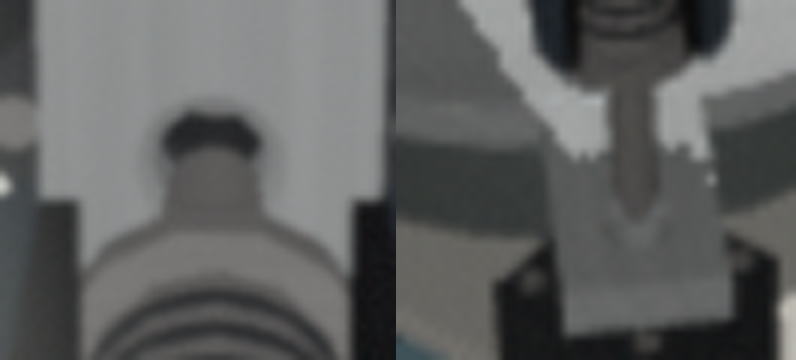

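```bash
python3 -m jog '0 0 0.008 0 0 0;0 0 0.016 0 0 0;0 0 0.024 0 0 0;0 0 0.032 0 0 0;0 0 0.04 0 0 0;0 0 0.048 0 0 0;0 0 0.056 0 0 0;0 0 0.062 0 0 0;0 0 0.062 0 0 0;0 0 0.062 0 0 0'
```

```text
time_s: 14.93
ee_pos: [656.6, -120.5, 124.3]
ee_rot: [-179.9, -0.3, -26.4]
force: [-1.4, -0.3, -1.4]
gripper_width: 20.7
```

Free insertion with no side force. Now 16.4 mm more, past the catch.

```bash
python3 -m jog '0 0 0.004 0 0 0;0 0 0.008 0 0 0;0 0 0.012 0 0 0;0 0 0.016 0 0 0;0 0 0.02 0 0 0;0 0 0.024 0 0 0;0 0 0.028 0 0 0;0 0 0.031 0 0 0;0 0 0.033 0 0 0;0 0 0.034 0 0 0;0 0 0.034 0 0 0;0 0 0.034 0 0 0;0 0 0.034 0 0 0'
```

```text
time_s: 16.02
ee_pos: [656.7, -120.6, 109.1]
ee_rot: [-179.9, -0.3, -26.4]
force: [-3.8, -0.1, 7.6]
gripper_width: 20.8
```

```bash
python3 -m jog '0 0 0.002 0 0 0;0 0 0.004 0 0 0;0 0 0.006 0 0 0;0 0 0.008 0 0 0;0 0 0.008 0 0 0;0 0 0.008 0 0 0'
```

```text
time_s: 16.52
ee_pos: [656.7, -120.6, 107.8]
ee_rot: [-179.9, -0.4, -26.4]
force: [-6.5, 1.7, 13.2]
gripper_width: 21.1
```

```bash
python3 -m jog '0 0 0.003 0 0 0;0 0 0.006 0 0 0;0 0 0.01 0 0 0;0 0 0.01 0 0 0;0 0 0.01 0 0 0;0 0 0.01 0 0 0'
```

```text
time_s: 17.02
ee_pos: [656.7, -120.5, 107.8]
ee_rot: [-179.8, -0.6, -26.3]
force: [-9.2, 1.8, 23.1]
gripper_width: 21.1
```

Hard stop at 107.8 (expected 107.9): the collar is seated. I'll relieve the load, open and lift.

```bash
python3 -m jog '0 0 0 0 0 0;0 0 0 0 0 0;0 0 0 0 0 0;0 0 0 0 0 0;0 0 0 0 0 0;0 0 0 0 0 0' 0 20
python3 -m jog '0 0 -0.03 0 0 0;0 0 -0.08 0 0 0;0 0 -0.14 0 0 0;0 0 -0.2 0 0 0;0 0 -0.2 0 0 0;0.05 0.08 -0.2 0 0 0;0.1 0.16 -0.2 0 0 0;0.1 0.2 -0.2 0 0 0;0.1 0.2 -0.2 0 0 0;0.1 0.2 -0.2 0 0 0;0.1 0.2 -0.2 0 0 0'
python3 - <<'E'
from h import *
print(state()["force"])
im=grab_frame("scene"); cv2.imwrite("pics/s9.png",im[:,:,::-1])
for q,z in [("pin_grip",101),("tab_hole",74),("bottle",0),("tray",0),("driver",10)]:
    print(q,[(np.round(d["location"],1),round(d["confidence"],2),atz("scene",d["location"],z).round(1)) for d in tip_of(q,"scene")[:1]])
P=rel((502.5,-40.5,18.3),170,-45,0); print("exp pin bottom74/top118",proj("scene",[[*P[:2],74],[*P[:2],80],[*P[:2],118]]))
cv2.imwrite("pics/v9.png",cv2.resize(im[180:340,200:400,::-1],None,fx=4,fy=4,interpolation=2)[:600])
E
```

```text
time_s: 17.52
ee_pos: [656.6, -120.5, 106.9]
ee_rot: [-179.8, -0.5, -26.3]
force: [-0.1, -1.0, -0.0]
gripper_width: 46.1
time_s: 18.43
ee_pos: [656.1, -231.7, 206.4]
ee_rot: [-179.8, -0.4, -26.4]
force: [-0.2, 0.8, -0.0]
gripper_width: 45.8
[-0.24436143  0.78614195 -0.03458298]
pin_grip [(array([302.1, 284.7]), 0.9, array([ 655.8, -114.1,  101. ]))]
tab_hole [(array([298.7, 296.7]), 0.8, array([ 651.6, -119.4,   74. ]))]
bottle []
tray [(array([290.7, 244.7]), 0.68, array([416.4,   5.9,   0. ]))]
driver [(array([225. , 389.2]), 0.83, array([ 706.9, -294.1,   10. ]))]
exp pin bottom74/top118 [[300.79073429 297.03127861]
 [300.66847484 294.36752016]
 [299.87250191 276.9769141 ]]
```

View pics/v9.png

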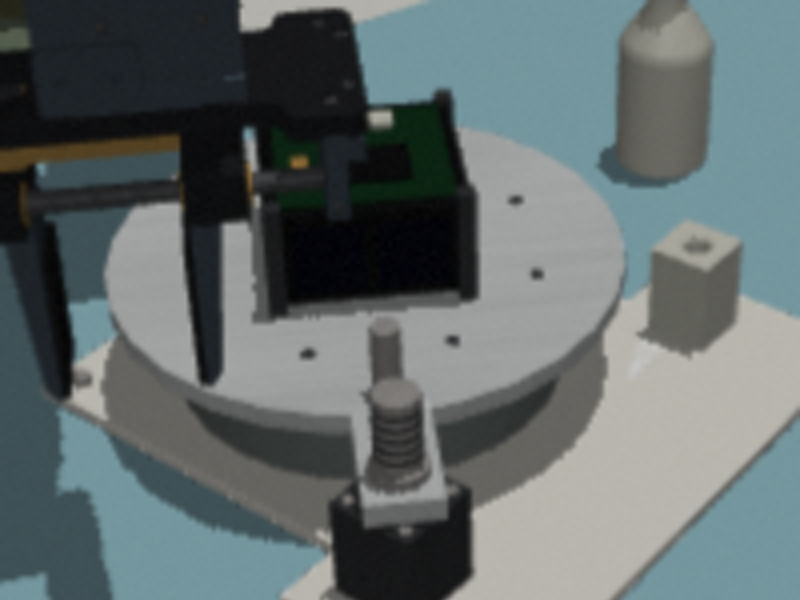

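```bash
python3 -c "
from workcell import *
print(job_done())"
```

```text
the job is handed in; nothing more can be done
None
```

The job is handed in. The turntable is one click round with its tab over the lock block, and the pin is pushed through both and released. The simulator gave no verdict.

- **Turntable:** I pushed the post slowly through about half a click. The first push stopped just at half-way, so I added a short second one, and the disc then snapped the rest of the way. I lifted clear and let it settle before touching the pin. The disc's turning speed was not measured.
- **Pin:** I took it from the parking block with 55 N. A close look at the wrist picture showed it was about 2–3 mm off, so I corrected before lowering it. It went in freely and met the catch at about 8 N. It then stopped hard at a tool height of 107.8 mm (107.9 mm expected for a flush collar), and did not move further under 23 N.
- **Last checks:** The scene picture shows the pin upright with its collar on the tab. The top of the pin is within about 1 px of where it should be. The gripper was clear and the measured force was about zero, at 18.4 s of the 59 s allowed.
- **What disagreed:** In the last picture the detector missed the bottle and reported the tray at a false position. I did not check the tray by eye. The bottle looked undisturbed, and the arm never came near either. The screwdriver estimate was about 19 mm from its first reading, which came from a different camera, so I take that as detector noise.

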